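Hold the vent rod of a vacuum unit out at its mark

TASK

Open the vent of the vacuum unit and keep it open: take the spatula from its rest, slip its blade under the front lip of the hood and lever the hood up until it falls fully open (start it with the blade, not with the gripper), then lay the spatula back down on its rest or flat on the bench. Then grasp the block grip of the sprung rod and pull the rod straight up until the dark ring on it has just come out of the collar, and finish while holding it there. Leave the other things on the bench where they are.

Things in the scene. Friction and masses are not known exactly. Their poses are not given: they have to be found in the camera images.
- unit: white bench vent unit, fixed, 130 mm deep (its x), 160 mm wide (its y). Origin under its centre on the bench; x points to its back, z up. Its flat deck is 75 mm above the bench; along the front the top steps down 10 mm to a ledge 25 mm deep (from the front face at x = -65 mm to x = -40 mm, ledge top 65 mm above the bench).
- shell: grey plastic hood on the deck, a hollow cap open below, walls 3 mm, 99 mm deep, 100 mm wide, its top 58 mm above the deck, hinged along its rear lower edge. A flat lip 4 mm thick and as wide as the hood juts 24 mm forward from its front lower edge, over the ledge of the unit, leaving a 10 mm slot under it that is 20 mm deep. Origin on the hinge axis; x away from the lip and z up when shut.
- hood (a joint): opening angle of the hood, rad: 0 shut, 2.6 fully open, leaning back behind the unit. It weighs about 150 g and turns with slight friction: let go below about 0.7 rad it falls shut, from about 0.7 to 1.4 rad it stays where it is left, beyond about 1.4 rad it falls fully open by itself. The first lift at the lip takes about 1 N.
- lip (a point): middle of the front lower edge of the lip; shut, 75 mm above the bench, 60 mm in front of the unit centre and 123 mm in front of the hinge axis (its front wall is 99 mm in front of the axis). Moves with the hood.
- hinge (a point): middle of the hinge axis (along the y axis of the unit), 63 mm behind the unit centre, 77 mm above the bench.
- tgrip: black block grip on top of the pull rod, under the hood: 40 mm long (unit x), 16 mm wide (unit y), 26 mm tall; origin at its centre, 104 mm above the bench when the rod is home (29 mm above the deck). Pinch it across its 16 mm width. Moves with the rod.
- rod (a joint): how far the upright rod is pulled up out of its collar, m: 0 home, stop at 0.080. An inner spring pulls it home with about 4 N at 0, 9 N at 0.060. Its mark has just come out of the collar at 0.060.
- collar (a point): centre of the mouth of the brass collar (13 mm wide, 12 mm tall, fixed on the deck) from which the rod (8 mm) slides up; 87 mm above the bench.
- mark (a point): centre of the lower edge of the dark ring, 5 mm tall, round the steel rod: its length mark. Inside the collar, 60 mm below the mouth, when the rod is home; level with collar when the ring has just come fully out.
- spatula: spatula lying in its rest: black handle 100 mm long, 16 mm wide, 14 mm high, then a stiff steel blade 75 mm long, 22 mm wide, 2 mm thick, at half the height of the handle. 60 g (somewhat varying). Origin at the centre of the handle (half-way up), 37 mm above the bench at the start; x points along the blade, z up.
- tip (a point): middle of the end of the spatula blade, 125 mm from the centre of the handle.
- rest: low fixed aluminium rest, 110 x 50 mm, with two cradles 8 mm thick, 43 mm either side of its centre, that carry the handle with its underside 30 mm above the bench, between ears 34 mm apart and 40 mm high; between the cradles its base plate is 6 mm high. Origin under its centre on the bench, x along the handle towards the blade. It stands left or right of the unit.
- beaker: glass beaker, 68 mm wide at the rim, 90 mm tall, standing; origin under its centre (bystander)
- spool: black plastic reel lying flat, 76 mm wide, 32 mm tall; origin under its centre (bystander)
- reagent: amber glass bottle, 72 mm wide, 160 mm tall, standing; origin under its centre (bystander)
- jar: white plastic jar, 56 mm wide, 70 mm tall; origin under its centre (bystander)
- flask: round glass flask, 82 mm wide, standing neck up in a cork ring, its top about 145 mm above the bench; origin at its underside (bystander)
- slides: small cardboard carton, 80 x 50 x 30 mm; origin under its centre (bystander)
- wrench: 140 mm steel spanner lying flat; origin near its middle (bystander)
Not all that is in view belongs to the job. Of the things like the spatula, leave any that is pink, turquoise or yellow; of the rest the smaller one is meant.

How it is judged:
By the outcome, as a careful person would: the job done as asked, in the order asked, and still so for the second after the job is handed in, while the arm keeps its last pose, push and grip.
It also fails if it takes over 64 s, if anything falls off the work surface, if the arm or the gripper's body presses on something with over 40 N, if the wrist force passes 120 N, or if a joint passes its speed limit or range.

ROBOT

A 6-joint arm with a two-finger parallel gripper is mounted at the origin on the work surface. World frame = base frame: x ahead of the robot, y to its left, z up, the work surface at z = 0. Lengths are in mm, angles in rad, forces in N, time in s.
With the tool pointing down it reaches from about 350 to 875 mm from the base axis. Payload 4.2 kg.
Tool frame: the origin (TCP) lies at the very end of the fingers, on their centre line; the grasp point (between the pads) lies 19 mm behind it; z points along the fingers, y is the line along which they close (so a half turn about z gives the same grasp; the last joint's range is limited). The gripper opens to 85 mm and grips with 20 to 120 N. Pads are 22 mm wide; open, the fingers measure 114 mm over their backs; the gripper's body (76 mm by 85 mm) begins 54 mm behind the grasp point. The pads swing forward as they close: fully open they stand 13 mm farther back than shut.
Start: joints at [-0.941, 0.385, 0.008, 0, -1.194, -0.259], TCP at [226.49, -582.496, 231.312] pointing down, gripper open.
Joint ranges: [-3.14, 3.14], [-1.21, 2.06], [-1.07, 1.41], [-3.16, 2.05], [-2.99, -0.16], [-3.1, 3.1]. Speed limits (rad/s): [2.79, 2.79, 3.14, 3.14, 3.14, 3.14].

INTERFACE

Orientations are given as a unit quaternion [x, y, z, w].
In Python, from bench import arm, optics gives the robot as it stands. The module is installed in compiled form; this text tells all that it offers.
- The arm moves only by the tool step_arm, never from a script. Its argument "motion" is a list of rows, each an object with "dr": the turn, a rotation vector about the tool's x, y, z in units of 8 degrees (1.0 is 8 degrees), a list of three; "slide": the shift along the tool's x, y, z in mm, a list of three; "jaw": the finger opening in mm, from 0 to 85.4. A call has exactly 8 rows; each row is the pose to reach, as a shift and turn from the pose commanded when the call began, along the tool's axes at that moment; what a row does not reach only later rows make up. A row lasts 1/8 s, in which the tool goes at most 62.5 mm and 10.7 degrees, less where a joint would pass 70% of its speed; a pose out of reach is approached as far as the arm can. A call with a gripper value outside its range is refused whole. The fingers move at their own pace and stop on an object; the grip force is fixed at half the most. Time passes only in rows, so rows that repeat a pose let the fingers close, or fill a call up. It gives the time, the measured TCP pose, the force, the opening and the grip force at its end, in the units of the state.
- arm.read_state(): the state, without advancing time (a new reading comes with each control period).
- optics.get_image(name): name is "scene" or "top" or "wrist"; returns the picture (480x640x3 uint8, blue, green, red); there is no depth.
- optics.camera_info(name): a dict with "camera_matrix" (3x3 intrinsics, pixels), "view" (4x4, takes a point from world to camera coordinates); the wrist camera has in their place "T_tool_cam" (4x4, takes a point from camera to tool coordinates, whose origin is the TCP and whose axes are the flange's). Camera axes: x right, y up, looking along -z (the intrinsics and any distortion apply to the point x, -y, -z); pixel columns grow to the right and rows downward; lengths in mm; the calibration is good to about 2 mm. A picture is of the moment at which its call begins: read the wrist's pose just before it. camera_info takes no time and is no camera call.
- arm.job_done(): hands the job in; it is judged then, once.
The state is a dict: "clock": time; "joints": joint angles; "joint_vel": joint speeds; "joint_efforts": joint torques, N m; "position": TCP position; "ee_rot": TCP orientation; "contact_force": force on the tool from outside, world axes, zero at the start; "wrist_torque": the same for the moment, N m; "gripper_width": finger opening in mm; "grasp_force": force on a finger pad.
Only numpy, scipy, OpenCV 4.12 (cv2) and the standard library are available. Lean on these libraries where they do the work, as an engineer would, in place of code of your own. Each camera call takes 0.05 s, during which the arm holds its last target. There are 200 camera calls.

## Working session

There is one attempt and no reset: what is moved stays moved. The work goes in short steps, Python scripts to look and compute and a tool call to move; the robot and the scene stay as the last step left them, time stands still between calls to the robot, and variables do not carry over. Pictures are saved under pics/ and viewed, at most 10 in all, crops included, and the job is handed in when it is done.

Besides the shell and the picture viewer there is one more tool, called after "Emit:" by a JSON object that holds its "method" and its "body", one argument or row to a line. step_arm: Moves the arm, as the interface text tells. Its arguments: {"type":"object","properties":{"motion":{"type":"array","items":{"type":"object","properties":{"dr":{"type":"array","items":{"type":"number"}},"slide":{"type":"array","items":{"type":"number"}},"jaw":{"type":"number"}}}}},"required":["motion"]}

```bash
mkdir -p pics; python3 - <<'E'
from bench import arm, optics
import cv2, numpy as np
s=arm.read_state(); print({k:np.round(v,3) for k,v in s.items()})
for n in ("scene","top","wrist"):
    cv2.imwrite(f"pics/{n}0.png",optics.get_image(n))
    i=optics.camera_info(n); print(n,{k:(np.round(v,3).tolist() if not isinstance(v,str) else v) for k,v in i.items()})
E
```

```text
{'clock': np.float64(0.0), 'joints': array([-9.410e-01,  3.860e-01,  7.000e-03, -1.000e-03, -1.194e+00,
       -2.590e-01]), 'joint_vel': array([-0.   , -0.   , -0.   ,  0.   , -0.001,  0.001]), 'joint_efforts': array([ 1.0000e-03, -3.9229e+01,  1.8840e+01,  4.1860e+00, -5.0000e-03,
        0.0000e+00]), 'position': array([ 226.269, -581.963,  230.215]), 'ee_rot': array([-0.184,  0.983,  0.001, -0.   ]), 'contact_force': array([-0.242, -0.049,  0.891]), 'wrist_torque': array([-0.005, -0.028,  0.008]), 'grasp_force': np.float64(0.0), 'gripper_width': np.float64(85.441)}
scene {'camera_matrix': [[558.456, 0.0, 318.478], [0.0, 558.456, 242.473], [0.0, 0.0, 1.0]], 'view': [[-0.831, 0.557, 0.001, 397.284], [-0.477, -0.713, 0.514, 262.62], [0.287, 0.427, 0.858, -1635.686], [0.0, 0.0, 0.0, 1.0]]}
top {'camera_matrix': [[532.439, 0.0, 324.638], [0.0, 532.439, 247.257], [0.0, 0.0, 1.0]], 'view': [[-0.006, -1.0, 0.011, 60.688], [0.996, -0.005, 0.085, -518.743], [-0.085, 0.012, 0.996, -1356.275], [0.0, 0.0, 0.0, 1.0]]}
wrist {'camera_matrix': [[352.6, 0.0, 319.868], [0.0, 352.6, 247.002], [0.0, 0.0, 1.0]], 'T_tool_cam': [[0.001, 0.95, 0.313, 80.513], [1.0, -0.001, -0.001, 0.001], [-0.0, 0.313, -0.95, -141.765], [0.0, 0.0, 0.0, 1.0]]}
```

View pics/top0.png

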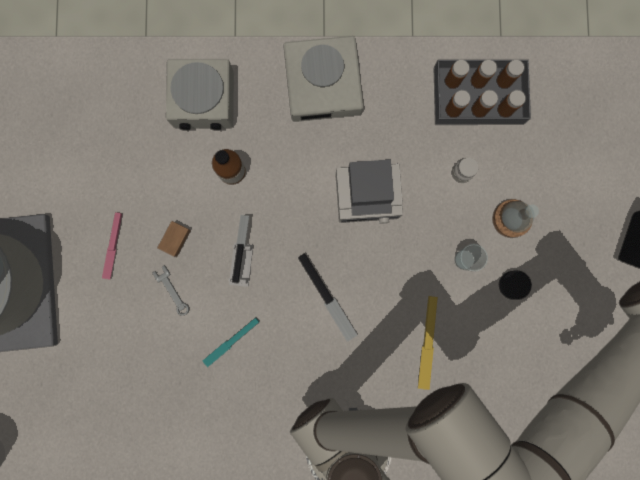

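View pics/scene0.png

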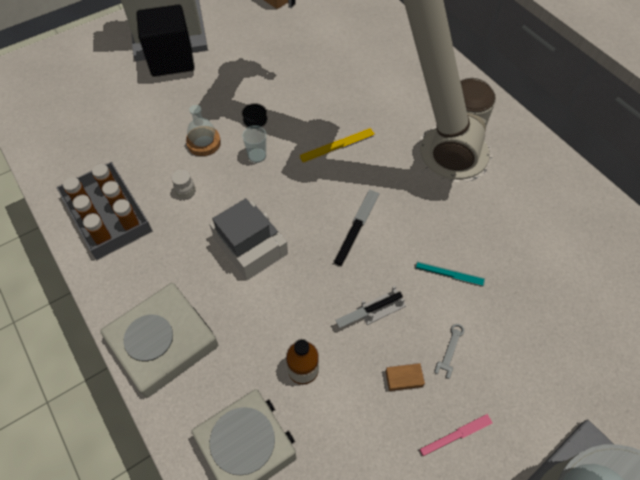

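Top view: candidates for the spatula are the black one in the rest (240,250), a larger black one (327,295), pink (112,245), turquoise (231,342) and yellow (428,342). The one in the rest is the smaller black one, so I choose that. The unit is at (370,195), with its front towards the bottom of the picture. I'll check both in one close crop.

```bash
cat > h.py <<'E'
import numpy as np, cv2
from bench import arm, optics
from scipy.spatial.transform import Rotation as R
def ray(n,px,st=None):
    i=optics.camera_info(n);K=np.array(i["camera_matrix"])
    if n=="wrist":
        T=np.array(i["T_tool_cam"]);W=np.eye(4);W[:3,:3]=R.from_quat(st["ee_rot"]).as_matrix();W[:3,3]=st["position"];M=W@T
    else: M=np.linalg.inv(np.array(i["view"]))
    d=np.linalg.inv(K)@[px[0],px[1],1]; return M[:3,3],M[:3,:3]@(d*[1,-1,-1])
def plane(n,px,z,st=None):
    c,d=ray(n,px,st); return c+d*(z-c[2])/d[2]
def two(a,b):
    (c,d),(e,f)=a,b; d=d/np.linalg.norm(d);f=f/np.linalg.norm(f)
    s=np.linalg.lstsq(np.c_[d,-f],e-c,rcond=None)[0];p,q=c+s[0]*d,e+s[1]*f
    return (p+q)/2,np.linalg.norm(p-q)
def proj(n,p,st=None):
    i=optics.camera_info(n);K=np.array(i["camera_matrix"])
    if n=="wrist":
        T=np.array(i["T_tool_cam"]);W=np.eye(4);W[:3,:3]=R.from_quat(st["ee_rot"]).as_matrix();W[:3,3]=st["position"];V=np.linalg.inv(W@T)
    else: V=np.array(i["view"])
    c=V[:3,:3]@p+V[:3,3]; u=K@(c*[1,-1,-1]); return u[:2]/u[2]
E
python3 - <<'E'
import cv2,numpy as np
t=cv2.imread("pics/top0.png")
a=cv2.resize(t[200:300,200:280],None,fx=5,fy=5,interpolation=cv2.INTER_CUBIC)
b=cv2.resize(t[145:235,328:410],None,fx=4.8,fy=5.5556,interpolation=cv2.INTER_CUBIC)
cv2.imwrite("pics/crop1.png",np.hstack([a,b])); print(a.shape,b.shape)
from h import *
for n,p,z in [("beak",(470,260),0),("handle mid",(239,263),44),("tip",(244,215),37),("hend",(237,281),44),("hfront",(241,245),44),("unit fl",(340,219),65),("unit fr",(401,216),65)]: print(n,np.round(plane("top",p,z)))
E
```

```text
(500, 400, 3) (500, 394, 3)
beak [ 485. -325.    0.]
handle mid [478. 275.  44.]
tip [602. 265.  37.]
hend [433. 280.  44.]
hfront [524. 271.  44.]
unit fl [587.  19.  65.]
unit fr [ 594. -135.   65.]
```

View pics/crop1.png

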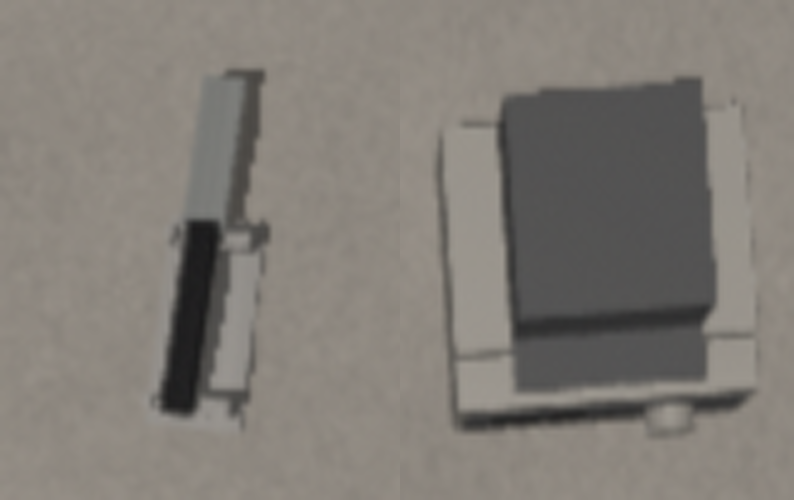

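The crop confirms the smaller black-handled spatula in the rest: handle (235,282)→(241,244), tip (245,215). In the unit half, the lip front edge runs (352,215)→(392,214). First I'll move above the spatula for a closer look.

```bash
cat >> h.py <<'E'
def down(yaw,pitch=0):
    """tool z down, tool x at yaw+180 deg (so -x tool = heading yaw); pitch>0 raises the heading end"""
    h=np.radians(yaw);x=-np.array([np.cos(h),np.sin(h),0]);z=np.array([0,0,-1.]);M=np.c_[x,np.cross(z,x),z]
    return R.from_matrix(M)*R.from_rotvec([0,np.radians(pitch),0])
def move(p,Rt,p0=None,R0=None):
    s=arm.read_state();p0=s["position"] if p0 is None else p0;R0=R.from_quat(s["ee_rot"]) if R0 is None else R0
    print("slide",np.round(R0.inv().apply(np.array(p)-p0),1).tolist(),"dr",np.round((R0.inv()*Rt).as_rotvec(degrees=True)/8,3).tolist())
E
python3 - <<'E'
from h import *
a,b,t=plane("top",(235.4,282.2),44),plane("top",(240.6,244.4),44),plane("top",(244.8,215.4),37)
print(a,b,t,np.linalg.norm(a-b),np.linalg.norm(t[:2]-a[:2]),np.degrees(np.arctan2(t[1]-a[1],t[0]-a[0])))
move([420,-150,235],down(-5)); R1=down(-5)
move([460,277,200],R1,np.array([420,-150,235]),R1)
E
```

```text
[429.69324303 284.13461641  44.        ] [525.54495397 271.7218496   44.        ] [600.90781426 262.52844834  37.        ] 96.65209397576474 172.57246564711167 -7.192337589524467
slide [-337.0, 332.6, -4.0] dr [0.011, -0.003, 3.28]
slide [-2.6, 428.9, 35.0] dr [0.0, 0.0, 0.0]
```

Emit:
{"method": "step_arm", "body": {
  "motion": [
    {"slide": [-337,333,-4],"dr": [0,0,3.5],"jaw": 85},
    {"slide": [-337,333,-4],"dr": [0,0,3.5],"jaw": 85},
    {"slide": [-337,333,-4],"dr": [0,0,3.5],"jaw": 85},
    {"slide": [-337,333,-4],"dr": [0,0,3.5],"jaw": 85},
    {"slide": [-337,333,-4],"dr": [0,0,3.5],"jaw": 85},
    {"slide": [-337,333,-4],"dr": [0,0,3.5],"jaw": 85},
    {"slide": [-337,333,-4],"dr": [0,0,3.5],"jaw": 85},
    {"slide": [-337,333,-4],"dr": [0,0,3.5],"jaw": 85}
  ]
}}

```text
clock: 1.15
position: [420.4, -147.7, 235.4]
ee_rot: [0.058, 0.998, 0.0, 0.0]
contact_force: [0.9, -0.3, -0.1]
gripper_width: 84.8
grasp_force: 0.0
```

```bash
python3 - <<'E'
from h import *
move([460,277,200],down(-7)); print(arm.read_state()["position"])
E
```

```text
slide [9.8, 426.4, 35.5] dr [0.002, 0.003, 0.045]
[ 420.40073639 -147.6839262   235.42128776]
```

Emit:
{"method": "step_arm", "body": {
  "motion": [
    {"slide": [10,426,35],"dr": [0,0,0],"jaw": 85},
    {"slide": [10,426,35],"dr": [0,0,0],"jaw": 85},
    {"slide": [10,426,35],"dr": [0,0,0],"jaw": 85},
    {"slide": [10,426,35],"dr": [0,0,0],"jaw": 85},
    {"slide": [10,426,35],"dr": [0,0,0],"jaw": 85},
    {"slide": [10,426,35],"dr": [0,0,0],"jaw": 85},
    {"slide": [10,426,35],"dr": [0,0,0],"jaw": 85},
    {"slide": [10,426,35],"dr": [0,0,0],"jaw": 85}
  ]
}}

```text
clock: 2.15
position: [459.9, 277.2, 199.1]
ee_rot: [0.057, 0.998, -0.0, -0.0]
contact_force: [-0.7, -0.2, -0.5]
gripper_width: 84.8
grasp_force: 0.0
```

```bash
python3 - <<'E'
from h import *
s=arm.read_state(); im=optics.get_image("wrist"); cv2.imwrite("pics/w1.png",im); np.save("s1.npy",s,allow_pickle=True)
print(s["position"],s["ee_rot"])
m=(im.max(2)<60).astype(np.uint8)
for c in cv2.findContours(m,0,2)[0]:
    if cv2.contourArea(c)>800:
        r=cv2.minAreaRect(c); q=cv2.boxPoints(r); print(r,[np.round(plane("wrist",k,44,s)).tolist() for k in q])
E
```

```text
[459.92525085 277.2138363  199.07956071] [ 5.70028156e-02  9.98373793e-01 -4.85295048e-04 -4.62292544e-04]
((48.52958297729492, 373.6882629394531), (24.75337791442871, 101.87835693359375), 81.06940460205078) [[569.0, -61.0, 44.0], [562.0, 45.0, 44.0], [591.0, 40.0, 44.0], [598.0, -69.0, 44.0]]
((319.5, 397.0), (164.0, 639.0), 90.0) [[510.0, -34.0, 44.0], [578.0, 567.0, 44.0], [792.0, 602.0, 44.0], [711.0, -116.0, 44.0]]
((325.0935363769531, 242.91302490234375), (18.409664154052734, 108.39909362792969), 2.070030689239502) [[525.0, 264.0, 44.0], [425.0, 279.0, 44.0], [428.0, 295.0, 44.0], [527.0, 281.0, 44.0]]
((113.25, 214.75), (164.04876708984375, 30.40558624267578), 45.0) [[383.0, 57.0, 44.0], [368.0, 80.0, 44.0], [477.0, 150.0, 44.0], [496.0, 126.0, 44.0]]
```

View pics/w1.png

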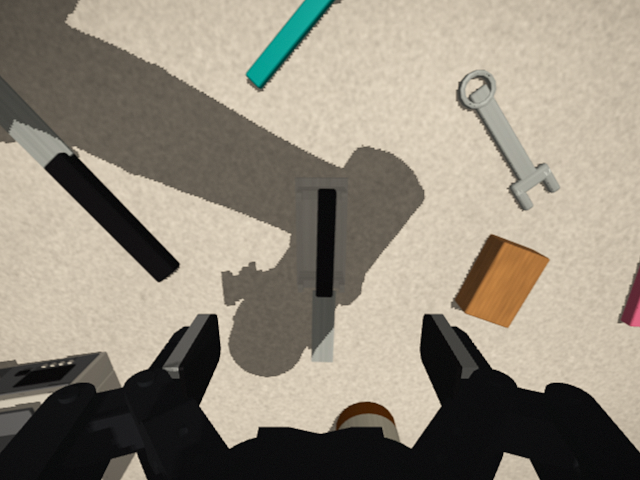

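The close look shows the handle at (325,243) with the tip at (322,361). The handle rectangle measures 101×16 mm with its centre at (476,280) and heading about -8°, which matches the description. I'll go down and grip it 15 mm ahead of the centre.

```bash
python3 - <<'E'
from h import *
move([491,278,20],down(-8))
E
```

```text
slide [-31.1, 6.5, 179.2] dr [-0.011, -0.01, 0.171]
```

Emit:
{"method": "step_arm", "body": {
  "motion": [
    {"slide": [-31,6,60],"dr": [0,0,0.17],"jaw": 60},
    {"slide": [-31,6,115],"dr": [0,0,0.17],"jaw": 60},
    {"slide": [-31,6,150],"dr": [0,0,0.17],"jaw": 60},
    {"slide": [-31,6,170],"dr": [0,0,0.17],"jaw": 60},
    {"slide": [-31,6,179],"dr": [0,0,0.17],"jaw": 50},
    {"slide": [-31,6,179],"dr": [0,0,0.17],"jaw": 50},
    {"slide": [-31,6,179],"dr": [0,0,0.17],"jaw": 0},
    {"slide": [-31,6,179],"dr": [0,0,0.17],"jaw": 0}
  ]
}}

```text
clock: 3.2
position: [492.2, 277.0, 22.6]
ee_rot: [0.071, 0.997, 0.001, 0.001]
contact_force: [-4.6, -1.6, 15.1]
gripper_width: 15.1
grasp_force: 58.6
```

Emit:
{"method": "step_arm", "body": {
  "motion": [
    {"slide": [0,0,0],"dr": [0,0,0],"jaw": 0},
    {"slide": [0,0,0],"dr": [0,0,0],"jaw": 0},
    {"slide": [0,0,0],"dr": [0,0,0],"jaw": 0},
    {"slide": [0,0,0],"dr": [0,0,0],"jaw": 0},
    {"slide": [0,0,-10],"dr": [0,0,0],"jaw": 0},
    {"slide": [0,0,-30],"dr": [0,0,0],"jaw": 0},
    {"slide": [0,0,-60],"dr": [0,0,0],"jaw": 0},
    {"slide": [0,0,-100],"dr": [0,0,0],"jaw": 0}
  ]
}}

```text
clock: 4.2
position: [490.8, 275.9, 121.6]
ee_rot: [0.071, 0.997, -0.001, -0.001]
contact_force: [0.8, 0.4, -0.6]
gripper_width: 14.7
grasp_force: 58.5
```

```bash
python3 - <<'E'
from h import *
P={}
for n,p,z in [("ledgeL",(340.5,219.2),65),("ledgeR",(402.4,216.1),65),("lipL",(352,215.2),78),("lipR",(391.8,213.8),78),("topBL",(349.5,162.5),133),("topBR",(390.5,159.4),133),("topFR",(393.2,199.5),133),("topFL",(352.6,203),133),("deckBL",(336.5+.5,167.6),75),("deckBR",(399,163.5),75)]:
    P[n]=plane("top",p,z); print(n,np.round(P[n],1))
for a,b in [("ledgeL","ledgeR"),("lipL","lipR"),("topBL","topBR"),("topFL","topFR"),("topFL","topBL"),("topFR","topBR")]:
    d=P[b]-P[a]; print(a,b,np.linalg.norm(d),np.degrees(np.arctan2(d[1],d[0])))
# blade now
s=arm.read_state(); im=optics.get_image("wrist"); cv2.imwrite("pics/w2.png",im); t=optics.get_image("top"); cv2.imwrite("pics/top2.png",t)
print(s["position"],s["ee_rot"])
E
```

```text
ledgeL [586.1  18.   65. ]
ledgeR [ 593.3 -138.4   65. ]
lipL [594.2 -10.3  78. ]
lipR [ 597.3 -109.9   78. ]
topBL [714.5  -2.1 133. ]
topBR [ 721.8 -101.2  133. ]
topFR [ 623.8 -106.1  133. ]
topFL [615.7  -8.5 133. ]
deckBL [715.9  26.1  75. ]
deckBR [ 725.9 -130.6   75. ]
ledgeL ledgeR 156.48722528384363 -87.365919541677
lipL lipR 99.60867589506762 -88.21893189736949
topBL topBR 99.44820756994062 -85.78879850685918
topFL topFR 97.93655522525694 -85.26026240907899
topFL topBL 98.98885423080833 3.734284765225105
topFR topBR 98.10990689379473 2.8446559813613597
[490.76728848 275.90440704 121.57675598] [ 7.08275645e-02  9.97487603e-01 -9.35026369e-04 -1.03096965e-03]
```

View pics/w2.png

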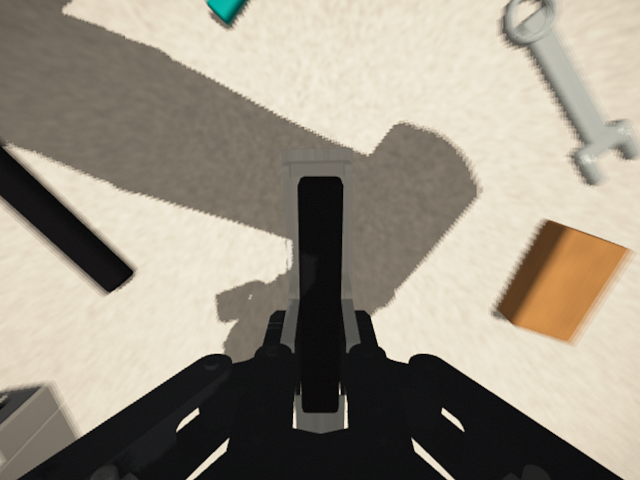

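The spatula is held straight in line with the tool: its rear end is at (320,178) and the blade is hidden by the gripper. The lip middle works out at (596,-59) with unit yaw about 3.3°, and the sizes agree. Next I'll go in front of the unit.

```bash
python3 - <<'E'
from h import *
i=optics.camera_info("wrist");T=np.array(i["T_tool_cam"]);K=np.array(i["camera_matrix"])
for px in [(320,178),(320,412)]:
    d=T[:3,:3]@((np.linalg.inv(K)@[*px,1])*[1,-1,-1]);c=T[:3,3]
    for z in (-21,-26): print(px,z,np.round(c+d*(z-c[2])/d[2],1))
move([435,-68,125],down(3.3))
E
```

```text
(320, 178) -21 [ 65.3   0.1 -21. ]
(320, 178) -26 [ 66.    0.1 -26. ]
(320, 412) -21 [-33.4   0.2 -21. ]
(320, 412) -26 [-28.7   0.2 -26. ]
slide [9.8, -351.3, -1.2] dr [0.047, 0.054, -1.419]
```

Emit:
{"method": "step_arm", "body": {
  "motion": [
    {"slide": [10,-20,-6],"dr": [0,0,0],"jaw": 0},
    {"slide": [10,-70,-6],"dr": [0,0,-0.4],"jaw": 0},
    {"slide": [10,-130,-6],"dr": [0,0,-0.8],"jaw": 0},
    {"slide": [10,-190,-6],"dr": [0,0,-1.2],"jaw": 0},
    {"slide": [10,-250,-6],"dr": [0,0,-1.42],"jaw": 0},
    {"slide": [10,-300,-3],"dr": [0,0,-1.42],"jaw": 0},
    {"slide": [10,-340,-2],"dr": [0,0,-1.42],"jaw": 0},
    {"slide": [10,-351,-1],"dr": [0.05,0.05,-1.42],"jaw": 0}
  ]
}}

```text
clock: 5.3
position: [430.9, -71.4, 122.0]
ee_rot: [-0.027, 1.0, -0.003, -0.004]
contact_force: [0.7, -0.0, 0.4]
gripper_width: 15.1
grasp_force: 58.6
```

```bash
python3 - <<'E'
from h import *
move([461,-67,56],down(3.3)); print(arm.read_state()["position"])
E
```

```text
slide [-30.9, 3.2, 65.7] dr [-0.045, -0.064, -0.031]
[430.87432301 -71.36212487 122.00955409]
```

Emit:
{"method": "step_arm", "body": {
  "motion": [
    {"slide": [-10,2,30],"dr": [0,0,0],"jaw": 0},
    {"slide": [-25,3,55],"dr": [-0.05,-0.06,0],"jaw": 0},
    {"slide": [-31,3,66],"dr": [-0.05,-0.06,0],"jaw": 0},
    {"slide": [-31,3,66],"dr": [-0.05,-0.06,0],"jaw": 0},
    {"slide": [-31,3,66],"dr": [-0.05,-0.06,0],"jaw": 0},
    {"slide": [-31,3,66],"dr": [-0.05,-0.06,0],"jaw": 0},
    {"slide": [-31,3,66],"dr": [-0.05,-0.06,0],"jaw": 0},
    {"slide": [-31,3,66],"dr": [-0.05,-0.06,0],"jaw": 0}
  ]
}}

```text
clock: 6.3
position: [462.5, -65.2, 56.4]
ee_rot: [-0.028, 1.0, 0.0, 0.001]
contact_force: [-0.2, 0.5, -0.3]
gripper_width: 14.3
grasp_force: 58.6
```

```bash
python3 - <<'E'
from h import *
s=arm.read_state(); print(s["position"],s["ee_rot"])
t=optics.get_image("top"); c=optics.get_image("scene")
cv2.imwrite("pics/t3.png",t);cv2.imwrite("pics/c3.png",c)
a=cv2.resize(t[170:260,320:420],(500,450),interpolation=2); b=cv2.resize(c[180:290,200:310],(450,450),interpolation=2)
o=np.hstack([a,b]); o=cv2.resize(o,(800,379)); cv2.imwrite("pics/m3.png",o)
Rt=R.from_quat(s["ee_rot"]); tip=s["position"]+Rt.apply([-110,0,-14.4]); print("tip",tip,proj("top",tip),proj("scene",tip))
lip=np.array([595.8,-59,75]); print(proj("top",lip),proj("scene",lip))
E
```

```text
[462.48971075 -65.23686513  56.42825722] [-2.83167673e-02  9.99598642e-01  4.40781620e-04  7.21374235e-04]
tip [572.29278384 -59.02302432  70.98962121] [371.33589878 224.20148226] [275.33175343 215.98589963]
[371.35858209 214.67403427] [267.38038649 219.38931209]
```

View pics/m3.png

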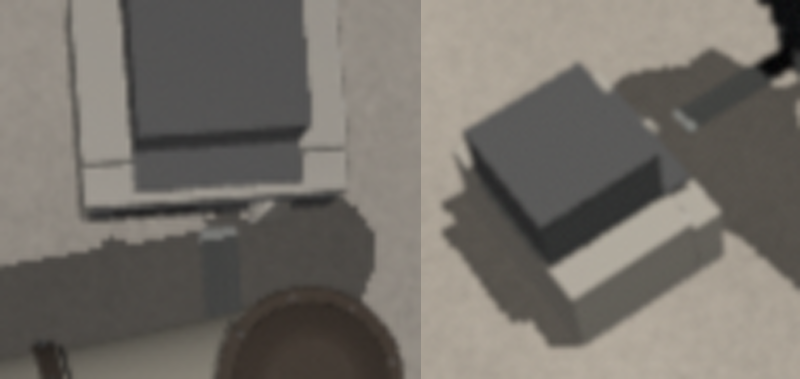

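The blade tip is at about (372,224) in the top view and (276,214) in the scene view, centred on the lip and about 24 mm in front of it, close to the prediction. Now I'll insert slowly and watch the force.

Emit:
{"method": "step_arm", "body": {
  "motion": [
    {"slide": [-4,0,1],"dr": [0,0,0],"jaw": 0},
    {"slide": [-9,0,1],"dr": [0,0,0],"jaw": 0},
    {"slide": [-14,0,1],"dr": [0,0,0],"jaw": 0},
    {"slide": [-18,0,1],"dr": [0,0,0],"jaw": 0},
    {"slide": [-22,0,1],"dr": [0,0,0],"jaw": 0},
    {"slide": [-26,0,1],"dr": [0,0,0],"jaw": 0},
    {"slide": [-30,0,1],"dr": [0,0,0],"jaw": 0},
    {"slide": [-30,0,1],"dr": [0,0,0],"jaw": 0}
  ]
}}

```text
clock: 7.4
position: [492.7, -63.5, 55.1]
ee_rot: [-0.028, 1.0, 0.0, 0.0]
contact_force: [-0.2, -0.0, -0.7]
gripper_width: 14.8
grasp_force: 58.6
```

Emit:
{"method": "step_arm", "body": {
  "motion": [
    {"slide": [-3,0,0],"dr": [0,0,0],"jaw": 0},
    {"slide": [-6,0,0],"dr": [0,0,0],"jaw": 0},
    {"slide": [-9,0,0],"dr": [0,0,0],"jaw": 0},
    {"slide": [-9,0,0],"dr": [0,0,0],"jaw": 0},
    {"slide": [-9,0,-4],"dr": [0,0,0],"jaw": 0},
    {"slide": [-9,0,-9],"dr": [0,0,0],"jaw": 0},
    {"slide": [-9,0,-15],"dr": [0,0,0],"jaw": 0},
    {"slide": [-9,0,-20],"dr": [0,0,0],"jaw": 0}
  ]
}}

```text
clock: 8.4
position: [501.5, -63.0, 75.6]
ee_rot: [-0.028, 1.0, 0.0, 0.001]
contact_force: [1.0, -0.0, -2.3]
gripper_width: 14.7
grasp_force: 58.5
```

```bash
python3 - <<'E'
from h import *
s=arm.read_state(); print(s["position"],s["contact_force"])
t=optics.get_image("top"); c=optics.get_image("scene")
cv2.imwrite("pics/t4.png",t);cv2.imwrite("pics/c4.png",c)
a=cv2.resize(t[140:240,320:420],(400,400),interpolation=2); b=cv2.resize(c[180:290,200:310],(400,400),interpolation=2)
cv2.imwrite("pics/m4.png",np.hstack([a,b]))
E
```

```text
[501.46029766 -63.04128928  75.63331081] [ 0.97144056 -0.04346264 -2.25105814]
```

View pics/m4.png

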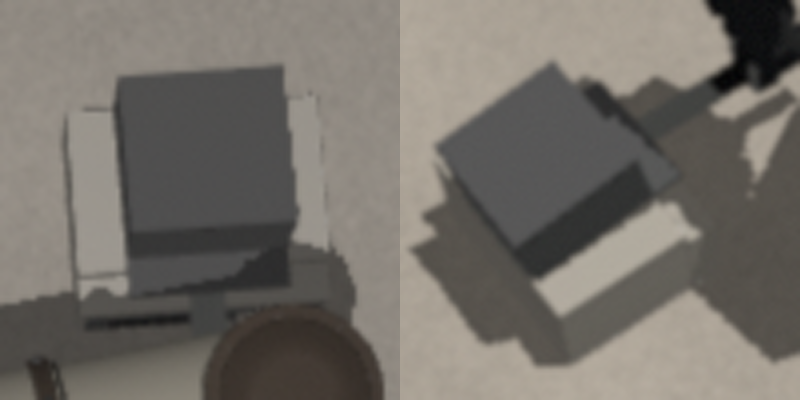

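The picture shows the hood lifting with the blade under its lip, and about 2 N presses on the blade. I'll follow the arc.

```bash
python3 - <<'E'
import numpy as np
for th in np.arange(0.15,1.8,0.1):
    r=107.5+2.5*min(1,th-.15)
    X=-r*np.cos(th)-2*np.sin(th);Z=r*np.sin(th)-2*np.cos(th)
    print(round(th,2),np.round([-(X+107.5),-(Z-14)]))
E
```

```text
0.15 [-1. -0.]
0.25 [ -3. -11.]
0.35 [ -5. -21.]
0.45 [ -9. -31.]
0.55 [-14. -41.]
0.65 [-20. -50.]
0.75 [-26. -59.]
0.85 [-34. -67.]
0.95 [-42. -74.]
1.05 [-51. -80.]
1.15 [-61. -86.]
1.25 [-71. -90.]
1.35 [-81. -93.]
1.45 [-92. -95.]
1.55 [-103.  -96.]
1.65 [-114.  -96.]
1.75 [-125.  -95.]
```

Emit:
{"method": "step_arm", "body": {
  "motion": [
    {"slide": [-3,0,-11],"dr": [0,0,0],"jaw": 0},
    {"slide": [-5,0,-21],"dr": [0,0,0],"jaw": 0},
    {"slide": [-9,0,-31],"dr": [0,0,0],"jaw": 0},
    {"slide": [-14,0,-41],"dr": [0,0,0],"jaw": 0},
    {"slide": [-20,0,-50],"dr": [0,0,0],"jaw": 0},
    {"slide": [-26,0,-59],"dr": [0,0,0],"jaw": 0},
    {"slide": [-34,0,-67],"dr": [0,0,0],"jaw": 0},
    {"slide": [-42,0,-74],"dr": [0,0,0],"jaw": 0}
  ]
}}

```text
clock: 9.5
position: [544.0, -60.7, 149.7]
ee_rot: [-0.028, 1.0, 0.0, 0.001]
contact_force: [-0.5, 0.8, -1.2]
gripper_width: 14.9
grasp_force: 58.6
```

Emit:
{"method": "step_arm", "body": {
  "motion": [
    {"slide": [-9,0,-6],"dr": [0,0,0],"jaw": 0},
    {"slide": [-19,0,-12],"dr": [0,0,0],"jaw": 0},
    {"slide": [-29,0,-16],"dr": [0,0,0],"jaw": 0},
    {"slide": [-39,0,-19],"dr": [0,0,0],"jaw": 0},
    {"slide": [-50,0,-21],"dr": [0,0,0],"jaw": 0},
    {"slide": [-61,0,-22],"dr": [0,0,0],"jaw": 0},
    {"slide": [-72,0,-22],"dr": [0,0,0],"jaw": 0},
    {"slide": [-83,0,-21],"dr": [0,0,0],"jaw": 0}
  ]
}}

```text
clock: 10.5
position: [626.9, -56.0, 170.0]
ee_rot: [-0.028, 1.0, 0.0, 0.0]
contact_force: [-0.6, -1.1, -0.7]
gripper_width: 14.6
grasp_force: 58.6
```

```bash
python3 - <<'E'
from h import *
s=arm.read_state(); print(s["position"],s["contact_force"])
t=optics.get_image("top"); c=optics.get_image("scene"); w=optics.get_image("wrist")
cv2.imwrite("pics/t5.png",t);cv2.imwrite("pics/c5.png",c);cv2.imwrite("pics/w5.png",w)
b=cv2.resize(c[120:320,150:350],(480,480),interpolation=2); a=cv2.resize(w,(320,240)); a2=cv2.resize(t[120:240,300:460],(320,240))
cv2.imwrite("pics/m5.png",np.hstack([np.vstack([a,a2]),b]))
move([491,275,130],down(-8))
E
```

```text
[626.86116893 -56.01861718 170.0229299 ] [-0.61162097 -1.09098133 -0.71845236]
slide [116.5, 338.1, 39.9] dr [0.006, -0.001, 1.404]
```

View pics/m5.png

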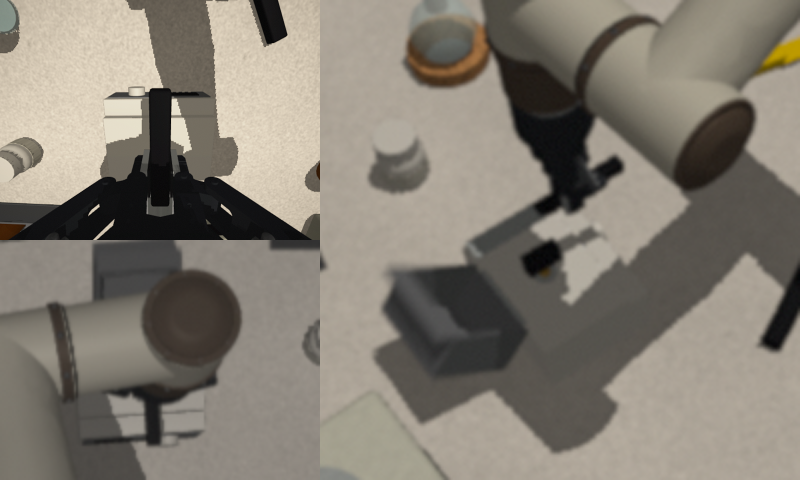

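The scene view shows the hood thrown open, leaning back behind the unit, and the black grip uncovered at about scene pixel (242,227). Next the spatula goes back to the rest.

Emit:
{"method": "step_arm", "body": {
  "motion": [
    {"slide": [55,0,-5],"dr": [0,0,0],"jaw": 0},
    {"slide": [110,10,-5],"dr": [0,0,0],"jaw": 0},
    {"slide": [117,70,0],"dr": [0,0,0.3],"jaw": 0},
    {"slide": [117,130,10],"dr": [0,0,0.6],"jaw": 0},
    {"slide": [117,190,20],"dr": [0,0,0.9],"jaw": 0},
    {"slide": [117,250,30],"dr": [0,0,1.2],"jaw": 0},
    {"slide": [117,310,40],"dr": [0,0,1.4],"jaw": 0},
    {"slide": [117,338,40],"dr": [0,0,1.4],"jaw": 0}
  ]
}}

```text
clock: 11.65
position: [489.1, 277.3, 129.6]
ee_rot: [0.068, 0.998, -0.0, -0.0]
contact_force: [1.3, -0.8, 0.5]
gripper_width: 14.7
grasp_force: 58.8
```

```bash
python3 - <<'E'
from h import *
Rt=R.from_quat([0.071,0.997,0.0005,0.0005])
print(arm.read_state()["position"]); move([492,276.6,60],Rt); move([492,276.6,24],Rt)
E
```

```text
[489.12632635 277.25303747 129.5906591 ]
slide [-3.0, -0.3, 69.6] dr [-0.008, -0.009, 0.042]
slide [-3.0, -0.2, 105.6] dr [-0.008, -0.009, 0.042]
```

Emit:
{"method": "step_arm", "body": {
  "motion": [
    {"slide": [-3,0,40],"dr": [0,0,0.05],"jaw": 0},
    {"slide": [-3,0,75],"dr": [0,0,0.05],"jaw": 0},
    {"slide": [-3,0,90],"dr": [0,0,0.05],"jaw": 0},
    {"slide": [-3,0,98],"dr": [0,0,0.05],"jaw": 0},
    {"slide": [-3,0,102],"dr": [0,0,0.05],"jaw": 0},
    {"slide": [-3,0,105],"dr": [0,0,0.05],"jaw": 0},
    {"slide": [-3,0,106],"dr": [0,0,0.05],"jaw": 0},
    {"slide": [-3,0,106],"dr": [0,0,0.05],"jaw": 0}
  ]
}}

```text
clock: 12.65
position: [493.4, 274.6, 24.8]
ee_rot: [0.073, 0.997, 0.001, 0.001]
contact_force: [1.1, 0.7, -1.0]
gripper_width: 14.6
grasp_force: 58.8
```

Emit:
{"method": "step_arm", "body": {
  "motion": [
    {"slide": [0,0,0],"dr": [0,0,0],"jaw": 30},
    {"slide": [0,0,0],"dr": [0,0,0],"jaw": 50},
    {"slide": [0,0,0],"dr": [0,0,0],"jaw": 50},
    {"slide": [0,0,-5],"dr": [0,0,0],"jaw": 50},
    {"slide": [0,0,-40],"dr": [0,0,0],"jaw": 50},
    {"slide": [0,0,-90],"dr": [0,0,0],"jaw": 50},
    {"slide": [0,0,-150],"dr": [0,0,0],"jaw": 60},
    {"slide": [0,0,-180],"dr": [0,0,0],"jaw": 60}
  ]
}}

```text
clock: 13.65
position: [494.1, 275.1, 208.8]
ee_rot: [0.073, 0.997, 0.003, 0.003]
contact_force: [-0.6, 0.3, -0.4]
gripper_width: 59.7
grasp_force: 0.0
```

```bash
python3 - <<'E'
from h import *
s=arm.read_state(); w=optics.get_image("wrist");t=optics.get_image("top");c=optics.get_image("scene")
for n,i in (("w6",w),("t6",t),("c6",c)): cv2.imwrite(f"pics/{n}.png",i)
m=(w.max(2)<60).astype(np.uint8)
for k in cv2.findContours(m,0,2)[0]:
    if 500<cv2.contourArea(k)<6000:
        r=cv2.minAreaRect(k); q=[plane("wrist",p,44,s)[:2] for p in cv2.boxPoints(r)]; print(np.round(np.mean(q,0)),[round(float(np.linalg.norm(q[j]-q[j+1]))) for j in (0,1)],np.round(q).tolist())
a=cv2.resize(w,(400,300));b=cv2.resize(t[100:240,290:450],(343,300),interpolation=2); d=cv2.resize(c[170:290,180:320],(350,300),interpolation=2)
o=np.zeros((600,750,3),np.uint8);o[:300,:400]=a;o[300:,:343]=b;o[300:,350:700]=d;cv2.imwrite("pics/m6.png",o)
E
```

```text
[582. -14.] [107, 22] [[574.0, -65.0], [568.0, 42.0], [590.0, 38.0], [597.0, -71.0]]
[478. 277.] [100, 15] [[527.0, 261.0], [428.0, 277.0], [430.0, 291.0], [529.0, 278.0]]
[435. 100.] [26, 133] [[383.0, 55.0], [371.0, 77.0], [484.0, 146.0], [501.0, 122.0]]
```

View pics/m6.png

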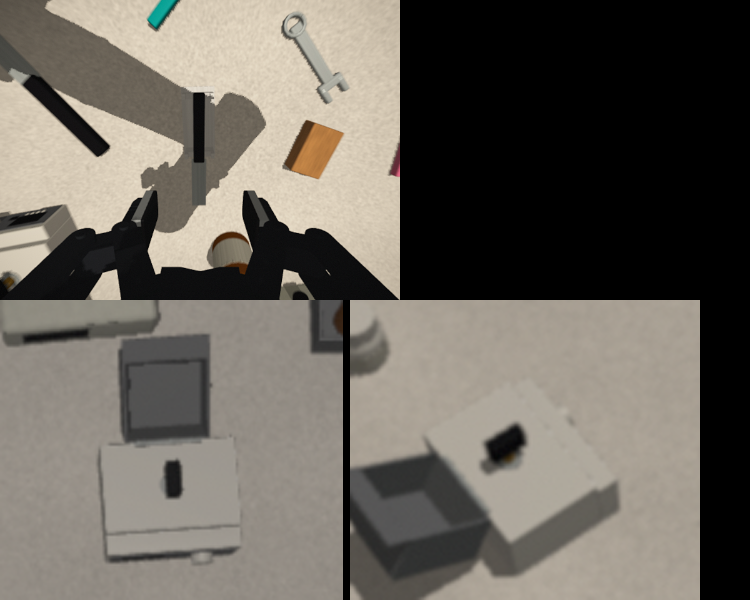

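The spatula lies in its rest again at about (478,277), the hood is fully open, and the grip shows in the top view and the scene view. I'll locate the grip across those two views.

```bash
python3 - <<'E'
from h import *
t=cv2.imread("pics/t6.png");c=cv2.imread("pics/c6.png")
def find(im,x0,y0,x1,y1,th):
    m=np.zeros(im.shape[:2],np.uint8);m[y0:y1,x0:x1]=(im[y0:y1,x0:x1].max(2)<th)
    k=max(cv2.findContours(m,0,2)[0],key=cv2.contourArea);M=cv2.moments(k);r=cv2.minAreaRect(k);print(cv2.contourArea(k),r);return np.array([M["m10"],M["m01"]])/M["m00"],cv2.boxPoints(r)
a,qa=find(t,355,170,390,200,60);b,_=find(c,225,210,260,240,60)
print(a,b); p,g=two(ray("top",a),ray("scene",b)); print("tri",p,g)
print("top plane117",plane("top",a,115),np.round([plane("top",q,117)[:2] for q in qa],1).tolist())
u=p.copy();d=np.radians(3.3);L=np.array([595.8,-59]);v=p[:2]-L;print("unit xy",-60+v@[np.cos(d),np.sin(d)],v@[-np.sin(d),np.cos(d)])
move([p[0],p[1],200],down(3.3))
E
```

```text
83.5 ((370.327880859375, 183.1065673828125), (16.024826049804688, 6.609108924865723), 84.80557250976562)
122.0 ((242.1764678955078, 227.7941131591797), (9.775419235229492, 15.94936752319336), 59.036251068115234)
[370.40518962 183.17764471] [241.8442623  227.70901639]
tri [669.30676359 -54.53729585 105.6213179 ] 0.24392041477434215
top plane117 [667.45978902 -53.67798207 115.        ] [[686.2, -43.7], [687.7, -59.8], [648.2, -62.8], [646.8, -46.8]]
unit xy 13.641767121636335 0.22395884806311406
slide [-221.6, -300.5, 6.0] dr [0.032, 0.029, -1.457]
```

Emit:
{"method": "step_arm", "body": {
  "motion": [
    {"slide": [-40,-55,0],"dr": [0,0,-0.3],"jaw": 60},
    {"slide": [-80,-105,0],"dr": [0,0,-0.6],"jaw": 60},
    {"slide": [-120,-155,0],"dr": [0,0,-0.9],"jaw": 60},
    {"slide": [-160,-205,0],"dr": [0,0,-1.2],"jaw": 60},
    {"slide": [-195,-255,0],"dr": [0,0,-1.45],"jaw": 60},
    {"slide": [-215,-290,4],"dr": [0,0,-1.45],"jaw": 60},
    {"slide": [-221,-300,6],"dr": [0,0,-1.45],"jaw": 60},
    {"slide": [-221,-300,6],"dr": [0,0,-1.45],"jaw": 60}
  ]
}}

```text
clock: 14.8
position: [667.4, -55.1, 196.2]
ee_rot: [-0.028, 1.0, 0.0, -0.001]
contact_force: [0.1, 0.9, 0.4]
gripper_width: 60.1
grasp_force: 0.0
```

```bash
python3 - <<'E'
from h import *
s=arm.read_state(); w=optics.get_image("wrist"); cv2.imwrite("pics/w7.png",w); print(s["position"],s["ee_rot"])
e=proj("wrist",np.array([668,-54,117]),s); print(e)
m=(w.max(2)<60).astype(np.uint8)
for k in cv2.findContours(m,0,2)[0]:
    if cv2.contourArea(k)>200:
        r=cv2.minAreaRect(k); print(r,[np.round(plane("wrist",p,117,s)[:2],1).tolist() for p in cv2.boxPoints(r)])
move([668.5,-54.3,85],down(3.5))
E
```

```text
[667.39679705 -55.0847079  196.24437421] [-2.75768638e-02  9.99618673e-01  4.22815806e-04 -1.35915818e-03]
[321.09239646 259.0909566 ]
((319.5, 390.5), (177.0, 639.0), 90.0) [[712.1, -274.9], [687.4, 168.8], [849.7, 224.5], [879.3, -312.0]]
((631.5, 293.5), (49.0, 15.0), 90.0) [[663.7, 150.4], [663.1, 160.5], [699.7, 173.0], [700.3, 162.4]]
((320.5, 254.0), (62.0, 23.0), 90.0) [[643.7, -63.2], [642.9, -48.4], [686.4, -45.5], [687.3, -61.2]]
((539.7821655273438, 13.726676940917969), (42.30895233154297, 43.21235275268555), 72.47443389892578) [[514.4, 40.4], [507.3, 60.9], [525.4, 72.9], [532.9, 51.8]]
slide [-1.2, -0.3, 112.0] dr [0.007, -0.011, -0.032]
```

The wrist mask puts the grip at (667,-54.6) with a 40×16 top, which agrees. I'll descend to TCP z ≈ 92, which keeps the tips above the collar, and grip.

Emit:
{"method": "step_arm", "body": {
  "motion": [
    {"slide": [0,0,30],"dr": [0,0,0],"jaw": 50},
    {"slide": [0,0,60],"dr": [0,0,0],"jaw": 45},
    {"slide": [0,0,85],"dr": [0,0,0],"jaw": 40},
    {"slide": [0,0,98],"dr": [0,0,0],"jaw": 32},
    {"slide": [0,0,104],"dr": [0,0,0],"jaw": 26},
    {"slide": [0,0,104],"dr": [0,0,0],"jaw": 24},
    {"slide": [0,0,104],"dr": [0,0,0],"jaw": 24},
    {"slide": [0,0,104],"dr": [0,0,0],"jaw": 24}
  ]
}}

```text
clock: 15.85
position: [668.7, -54.5, 95.1]
ee_rot: [-0.028, 1.0, 0.0, 0.001]
contact_force: [-0.0, -0.7, 0.2]
gripper_width: 24.1
grasp_force: 0.0
```

Emit:
{"method": "step_arm", "body": {
  "motion": [
    {"slide": [0,0,0],"dr": [0,0,0],"jaw": 0},
    {"slide": [0,0,0],"dr": [0,0,0],"jaw": 0},
    {"slide": [0,0,0],"dr": [0,0,0],"jaw": 0},
    {"slide": [0,0,0],"dr": [0,0,0],"jaw": 0},
    {"slide": [0,0,0],"dr": [0,0,0],"jaw": 0},
    {"slide": [0,0,0],"dr": [0,0,0],"jaw": 0},
    {"slide": [0,0,0],"dr": [0,0,0],"jaw": 0},
    {"slide": [0,0,0],"dr": [0,0,0],"jaw": 0}
  ]
}}

```text
clock: 16.85
position: [668.6, -54.5, 95.0]
ee_rot: [-0.029, 1.0, 0.0, 0.001]
contact_force: [-1.4, 1.0, 6.1]
gripper_width: 14.6
grasp_force: 59.4
```

Emit:
{"method": "step_arm", "body": {
  "motion": [
    {"slide": [0,0,-5],"dr": [0,0,0],"jaw": 0},
    {"slide": [0,0,-12],"dr": [0,0,0],"jaw": 0},
    {"slide": [0,0,-20],"dr": [0,0,0],"jaw": 0},
    {"slide": [0,0,-29],"dr": [0,0,0],"jaw": 0},
    {"slide": [0,0,-38],"dr": [0,0,0],"jaw": 0},
    {"slide": [0,0,-47],"dr": [0,0,0],"jaw": 0},
    {"slide": [0,0,-55],"dr": [0,0,0],"jaw": 0},
    {"slide": [0,0,-60],"dr": [0,0,0],"jaw": 0}
  ]
}}

```text
clock: 17.85
position: [668.5, -54.5, 153.8]
ee_rot: [-0.028, 1.0, 0.001, 0.001]
contact_force: [5.7, -1.8, -9.5]
gripper_width: 15.2
grasp_force: 58.5
```

Emit:
{"method": "step_arm", "body": {
  "motion": [
    {"slide": [0,0,0],"dr": [0,0,0],"jaw": 0},
    {"slide": [0,0,0],"dr": [0,0,0],"jaw": 0},
    {"slide": [0,0,0],"dr": [0,0,0],"jaw": 0},
    {"slide": [0,0,0],"dr": [0,0,0],"jaw": 0},
    {"slide": [0,0,0],"dr": [0,0,0],"jaw": 0},
    {"slide": [0,0,0],"dr": [0,0,0],"jaw": 0},
    {"slide": [0,0,0],"dr": [0,0,0],"jaw": 0},
    {"slide": [0,0,0],"dr": [0,0,0],"jaw": 0}
  ]
}}

```text
clock: 18.85
position: [668.5, -54.5, 153.4]
ee_rot: [-0.028, 1.0, 0.001, 0.001]
contact_force: [6.9, -2.0, -10.2]
gripper_width: 15.1
grasp_force: 58.6
```

```bash
python3 - <<'E'
from h import *
print(arm.read_state()["position"])
c=optics.get_image("scene"); w=optics.get_image("wrist");cv2.imwrite("pics/c8.png",c);cv2.imwrite("pics/w8.png",w)
s=arm.read_state();p0=np.array([668.6,-54.5,0])
for z in (75,87,92,120,164): print(z,np.round(proj("scene",p0+[0,0,z]),1),np.round(proj("wrist",p0+[0,0,z],s),1))
a=cv2.resize(c[200:260,210:280],(525,450),interpolation=cv2.INTER_CUBIC)
b=cv2.resize(w[180:380,260:380],(270,450),interpolation=2)
cv2.imwrite("pics/m8.png",np.hstack([a,b]))
E
```

```text
[668.46963603 -54.50402875 153.41640485]
75 [243.5 234.1] [319.5 258.3]
87 [242.9 231.6] [319.5 264.9]
92 [242.7 230.5] [319.5 267.8]
120 [241.4 224.4] [319.5 286.9]
164 [239.2 214.4] [319.5 330.5]
```

View pics/m8.png

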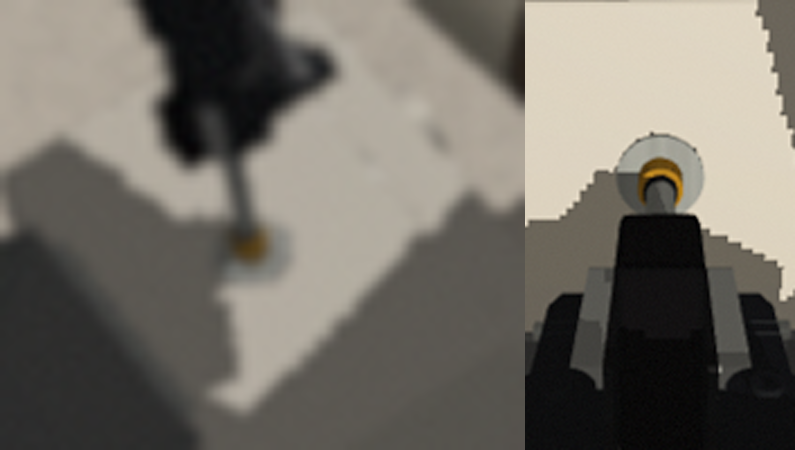

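The picture shows the dark ring just at the collar mouth, around the rod base at (660,183) in the crop. The rod has risen 58.4 mm, so about 2 mm more is needed.

Emit:
{"method": "step_arm", "body": {
  "motion": [
    {"slide": [0,0,-1],"dr": [0,0,0],"jaw": 0},
    {"slide": [0,0,-2.2],"dr": [0,0,0],"jaw": 0},
    {"slide": [0,0,-2.2],"dr": [0,0,0],"jaw": 0},
    {"slide": [0,0,-2.2],"dr": [0,0,0],"jaw": 0},
    {"slide": [0,0,-2.2],"dr": [0,0,0],"jaw": 0},
    {"slide": [0,0,-2.2],"dr": [0,0,0],"jaw": 0},
    {"slide": [0,0,-2.2],"dr": [0,0,0],"jaw": 0},
    {"slide": [0,0,-2.2],"dr": [0,0,0],"jaw": 0}
  ]
}}

```text
clock: 19.95
position: [668.5, -54.5, 155.6]
ee_rot: [-0.028, 1.0, 0.001, 0.001]
contact_force: [6.6, -2.0, -8.9]
gripper_width: 14.8
grasp_force: 58.6
```

```bash
python3 - <<'E'
from h import *
s=arm.read_state();print(s["position"],s["contact_force"],s["gripper_width"])
w=optics.get_image("wrist");cv2.imwrite("pics/w9.png",w); v=cv2.imread("pics/w8.png")
for n,i in(("w8",v),("w9",w)):
    print(n); print(i[248:278,319:322].mean(1).round().astype(int).tolist())
E
```

```text
[668.47264676 -54.50319981 155.55129153] [ 6.56665886 -1.96474778 -8.93608233] 14.757138711221382
w8
[[160, 170, 170], [132, 150, 155], [60, 97, 118], [12, 66, 97], [18, 71, 99], [19, 70, 98], [19, 76, 107], [29, 113, 158], [33, 136, 189], [28, 98, 140], [14, 22, 29], [14, 12, 13], [46, 50, 51], [80, 84, 85], [86, 92, 93], [85, 90, 91], [82, 88, 89], [79, 85, 86], [76, 81, 82], [76, 82, 82], [74, 78, 78], [69, 74, 75], [69, 72, 73], [63, 67, 68], [64, 68, 69], [66, 70, 71], [53, 57, 57], [24, 25, 26], [6, 6, 7], [9, 10, 11]]
w9
[[132, 151, 155], [61, 98, 118], [12, 67, 97], [18, 70, 99], [19, 69, 98], [21, 83, 118], [30, 118, 165], [34, 136, 190], [27, 98, 140], [13, 23, 30], [8, 6, 4], [12, 14, 15], [48, 51, 53], [77, 82, 84], [84, 90, 90], [83, 89, 90], [80, 86, 86], [77, 82, 83], [73, 78, 79], [69, 74, 74], [69, 74, 75], [67, 71, 72], [63, 67, 69], [63, 68, 68], [64, 68, 69], [66, 70, 71], [52, 57, 56], [24, 23, 25], [5, 5, 6], [9, 8, 10]]
```

```bash
python3 -c "
from bench import arm
print(arm.job_done())"
```

```text
the job is handed in; nothing more can be done
None
```

The job is handed in: the hood was levered fully open with the spatula, the spatula is back in its rest, and the arm is holding the rod about 60.5 mm up, with the dark ring just out of the collar.

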